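Open the blue-lidded step bin by its pedal and let the lid down softly

TASK

Someone sorting the old papers wants to throw a few into the step bin with the blue lid: with shut fingertips press its pedal all the way down so that the lid opens fully, keep it down for three seconds, then let the pedal rise slowly under the fingertips right up to its rest so that the lid closes softly without slamming, and take the hand away. Work the bin by its pedal alone and grasp nothing: touch neither lid, leave the grey-lidded bin shut, and leave everything else on the desk where it stands.

Things in the scene. Friction and masses are not known exactly. Their poses are not given: they have to be found in the camera images.
- paper_bin: a white round countertop step bin with a blue lid, fixed to the desk by its non-slip foot, 175 mm in diameter, 278 mm tall over its shut lid. Origin at the centre of its underside; x points from its pedal side to its hinge side, y to its left seen from the pedal, z up. The pedal stands out at -x: the shell's front is at x = -87 mm, up to z = 275 mm
- paper_pad (a point): centre of the top face of the blue-lidded bin's pedal pad, a steel plate with black rubber ribs, 32 mm along x by 46 mm along y, 6 mm thick. At rest it lies at (-135, 0, 38) mm in the bin's frame (38 mm above the desk, 48 mm out from the bin's front) and fully down 20 mm above the desk. Its axes are the bin's at rest and turn with the pedal. Pushing the pad's centre down takes about 6 to 12 N near the start, less as the lid rises; past the stop it is rigid
- paper_pedal (a joint): pedal of the blue-lidded bin, a hinge whose axis lies along the bin's y at (-45, 0, 26) mm in the bin's frame: 0 = up at rest (lid shut), 0.2 rad = fully down at its stop (lid fully open). The pad's centre, 90 mm from the axis, then has sunk 18 mm. Nothing latches: the weight of the lid pushes the pedal back up when it is let go
- paper_lid (a joint): lid of the blue-lidded bin, hinged at the back of its rim and linked to the pedal by a push rod: 0 = shut, 1.3 rad = fully open, always 6.5 times the pedal's angle. Let go, it falls shut within a second at over 2.5 rad/s and slams; it comes down softly when the pad's centre is let rise at about 10 mm/s, some two seconds for the whole stroke, with the finger following right up to the pedal's rest (the last millimetre of the pad is still 0.07 rad of lid)
- paper_lid_rim (a point): front edge of the blue-lidded bin's lid, the point right above the pedal when shut (257 mm above the desk); 182 mm from the lid's hinge
- waste_bin: a white round countertop step bin with a grey lid, fixed to the desk by its non-slip foot, 175 mm in diameter, 278 mm tall over its shut lid. Origin at the centre of its underside; x points from its pedal side to its hinge side, y to its left seen from the pedal, z up. The pedal stands out at -x: the shell's front is at x = -87 mm, up to z = 275 mm
- waste_pad (a point): centre of the top face of the grey-lidded bin's pedal pad, a steel plate with black rubber ribs, 32 mm along x by 46 mm along y, 6 mm thick. At rest it lies at (-135, 0, 38) mm in the bin's frame (38 mm above the desk, 48 mm out from the bin's front) and fully down 20 mm above the desk. Its axes are the bin's at rest and turn with the pedal. Pushing the pad's centre down takes about 6 to 12 N near the start, less as the lid rises; past the stop it is rigid
- waste_pedal (a joint): pedal of the grey-lidded bin, a hinge whose axis lies along the bin's y at (-45, 0, 26) mm in the bin's frame: 0 = up at rest (lid shut), 0.2 rad = fully down at its stop (lid fully open). The pad's centre, 90 mm from the axis, then has sunk 18 mm. Nothing latches: the weight of the lid pushes the pedal back up when it is let go
- waste_lid (a joint): lid of the grey-lidded bin, hinged at the back of its rim and linked to the pedal by a push rod: 0 = shut, 1.3 rad = fully open, always 6.5 times the pedal's angle. Let go, it falls shut within a second at over 2.5 rad/s and slams; it comes down softly when the pad's centre is let rise at about 10 mm/s, some two seconds for the whole stroke, with the finger following right up to the pedal's rest (the last millimetre of the pad is still 0.07 rad of lid)
- waste_lid_rim (a point): front edge of the grey-lidded bin's lid, the point right above the pedal when shut (257 mm above the desk); 182 mm from the lid's hinge
- stapler: red and black desk stapler, 150 x 36 x 58 mm; loose, a bystander. Origin at the centre of its underside
- tape_roll: roll of brown packing tape lying flat, 104 mm across, 48 mm tall; loose, a bystander. Origin at the centre of its underside
- mug: white mug, 82 mm across, 95 mm tall; loose, a bystander. Origin at the centre of its underside
- stamp: wooden-handled rubber stamp standing beside a bin, 36 mm across, 59 mm tall; loose, a bystander. Origin at the centre of its underside
- ink_bottle: small white stamp-ink bottle with a blue cap standing beside a bin, 34 mm across, 58 mm tall; loose, a bystander. Origin at the centre of its underside
- glue_stick: white glue stick with a red cap, standing, 27 mm across, 94 mm tall; loose, a bystander. Origin at the centre of its underside

How it is judged:
By the outcome, as a careful person would: the job done as asked, in the order asked, and still so for the second after the job is handed in, with the robot touching nothing.
It also fails if it takes over 54 s, if anything falls off the work surface, if the arm or the gripper's body presses on something with over 40 N, if the wrist force passes 120 N, or if a joint passes its speed limit or range.

ROBOT

A 6-joint arm with a two-finger parallel gripper is mounted at the origin on the work surface. World frame = base frame: x ahead of the robot, y to its left, z up, the work surface at z = 0. Lengths are in m, angles in degrees, forces in N, time in s.
With the tool pointing down it reaches from about 0.325 to 0.875 m from the base axis. Payload 4.4 kg.
Tool frame: the origin (TCP) lies at the very end of the fingers, on their centre line; the grasp point (between the pads) lies 19 mm behind it; z points along the fingers, y is the line along which they close (so a half turn about z gives the same grasp; the last joint's range is limited). The gripper opens to 85 mm and grips with 20 to 120 N. Pads are 22 mm wide; open, the fingers measure 114 mm over their backs; the gripper's body (76 mm by 85 mm) begins 54 mm behind the grasp point. The pads swing forward as they close: fully open they stand 13 mm farther back than shut.
Start: joints at [-76.862, 11.837, 88.321, -0, 79.842, -8.623], TCP at [0.213, -0.534, 0.231] pointing down, gripper open.
Joint ranges: [-156.59, 156.59], [-49.26, 127.26], [12.9, 141.05], [-63.56, 243.56], [4.71, 150.69], [-161.64, 161.64]. Speed limits (degrees/s): [159.86, 159.86, 180, 180, 180, 180].

INTERFACE

Orientations are given as a 3x3 rotation matrix whose columns are the frame's x, y, z axes.
In Python, from station import telemetry, snapshot, camera_params, robot gives the robot as it stands.
- The arm moves only by the shell command python3 -m creep 'ROWS'. ROWS is JSON, a list that holds one entry, the list of rows, each a list of 5 numbers: the shift along the tool's x, y, z in units of 0.025 m (1.0 is 0.025 m), then the turn about the tool's z in units of 10 degrees (1.0 is 10 degrees), then the gripper's target within -1 to 1 (fully open at 1, half-way at 0, shut at -1). A call has 1 to 12 rows; each row shifts and turns the commanded pose from where the row before left it, along the tool's axes as they then stand; what a row does not reach is not made up. A row lasts 1/8 s, in which the tool goes at most 62.5 mm and 10.7 degrees, less where a joint would pass 70% of its speed; a pose out of reach is approached as far as the arm can. A call with a number of a shift or a turn outside -1 to 1 is refused whole. A call with a gripper value outside its range is refused whole. The fingers move at their own pace and stop on an object; the grip force is fixed at half the most. Time passes only in rows, so rows that do not move let the fingers close. It gives the time, the measured TCP pose, the force, the opening and the grip force at its end, in the units of the state.
- telemetry.observe(): the state, without advancing time (a new reading comes with each control period).
- snapshot(name): name is "scene" or "top" or "wrist"; returns (picture, depth): 420x560x3 uint8, red, green, blue; 420x560 float32, m along the optical axis (not along the pixel's ray), 0 where there is no reading.
- camera_params(name): a dict with "K" (3x3 intrinsics, pixels), "k1" (the pictures are not rectified: a ray, as slopes to the right and down, at radius r is drawn at 1 + k1 r^2 times it, then the intrinsics apply), "world_from_camera" (4x4, takes a point from camera to world coordinates). Camera axes: x right, y up, looking along -z (the intrinsics and any distortion apply to the point x, -y, -z); pixel columns grow to the right and rows downward; lengths in m; the calibration is good to about 2 mm. A picture is of the moment at which its call begins: read the wrist's pose just before it. camera_params takes no time and is no camera call; for the wrist camera it gives the pose at the moment of the call.
- robot.job_done(): hands the job in; it is judged then, once.
The state is a dict: "t": time; "joints": joint angles; "dq": joint speeds; "tau": joint torques, N m; "tcp_pos": TCP position; "eef_rot": TCP orientation; "ft_force": force on the tool from outside, world axes, zero at the start; "moment": the same for the moment, N m; "gripper_width": finger opening in m; "finger_force": force on a finger pad.
Only numpy, scipy, OpenCV 4.12 (cv2) and the standard library are available. Lean on these libraries where they do the work, as an engineer would, in place of code of your own. Each camera call takes 0.05 s, during which the arm holds its last target. There are 200 camera calls.

## Working session

There is one attempt and no reset: what is moved stays moved. The work goes in short steps, Python scripts to look and compute and a shell command to move; the robot and the scene stay as the last step left them, time stands still between calls to the robot, and variables do not carry over. Pictures are saved under pics/ and viewed, at most 10 in all, crops included, and the job is handed in when it is done.

```bash
mkdir -p pics; cat > h.py <<'E'
import numpy as np,cv2
from station import telemetry,snapshot,camera_params,robot
def cloud(name):
    p=camera_params(name);img,d=snapshot(name)
    K=np.array(p["K"],float);k=p["k1"];T=np.array(p["world_from_camera"])
    v,u=np.mgrid[0:420,0:560].astype(float)
    x=(u-K[0,2])/K[0,0];y=(v-K[1,2])/K[1,1]
    a,b=x.copy(),y.copy()
    for _ in range(20):
        s=1+k*(a*a+b*b);a,b=x/s,y/s
    P=np.stack([a*d,-b*d,-d,np.ones_like(d)],-1)@T.T
    P[d==0]=np.nan
    return img,P[...,:3]
E
python3 - <<'E'
from h import *
s=telemetry.observe();print(s["t"],s["tcp_pos"],s["eef_rot"])
for n in("scene","top"):
    i,P=cloud(n);np.save(n,P);cv2.imwrite(f"pics/{n}.png",i[...,::-1])
    c=cv2.cvtColor(i,cv2.COLOR_RGB2HSV)
    m=(c[...,0]>95)&(c[...,0]<130)&(c[...,1]>100)&(P[...,2]>.2)
    print(n,m.sum(),np.nanmedian(P[m],0) if m.any() else 0)
E
```

```text
0.0 [ 0.21297724 -0.53326438  0.23009549] [[ 9.28733450e-01  3.70747759e-01 -5.27151442e-04]
 [ 3.70747960e-01 -9.28730704e-01  2.28666979e-03]
 [ 3.58195971e-04 -2.31914705e-03 -9.99997247e-01]]
scene 6163 [ 0.57312705 -0.11759896  0.27484989]
top 4969 [ 0.55916486 -0.09418299  0.27477603]
```

View pics/scene.png

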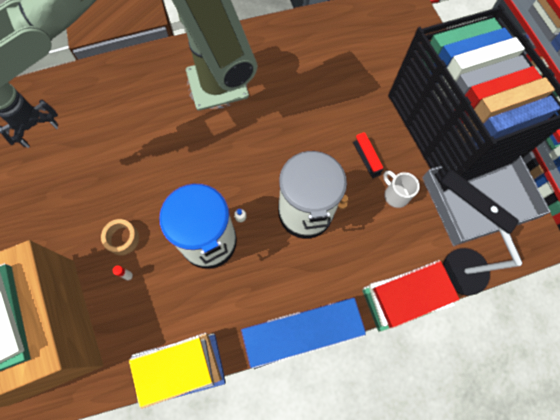

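View pics/top.png

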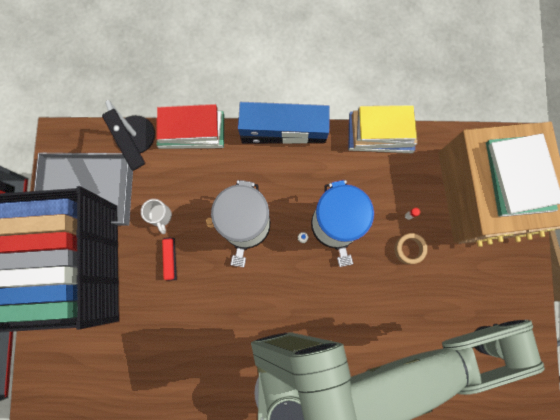

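The scene view shows the blue bin's hinge side at the back. The top view shows the blue lid at about (343,213) with its pedal at (345,257) facing the robot. The ink bottle at (303,238) is on its left, and the tape roll and glue stick are on its right. The grey bin's pedal is at (238,260).

```bash
python3 - <<'E'
from h import *
P=np.load("top.npy");i=cv2.imread("pics/top.png")
c=cv2.cvtColor(i,cv2.COLOR_BGR2HSV)
u=np.arange(560)[None,:];
m=(c[...,0]>95)&(c[...,0]<130)&(c[...,1]>100)&(P[...,2]>.24)&(u>305)&(u<385)
q=P[m][:,:2].astype(np.float32);L,r=cv2.minEnclosingCircle(q);print("lid",L,r,np.nanmax(P[m][:,2]))
w=P[235:275,325:365].reshape(-1,3);k=(w[:,2]>.028)&(w[:,2]<.055)
print("pad pts",k.sum(),np.median(w[k],0),w[k].min(0),w[k].max(0))
print("rect",cv2.minAreaRect(w[k][:,:2].astype(np.float32)))
pc=np.array(cv2.minAreaRect(w[k][:,:2].astype(np.float32))[0]); d=np.array(L)-pc
print("dist",np.hypot(*d),"yaw",np.degrees(np.arctan2(d[1],d[0])))
for n,(a,b) in dict(ink=(303,238),tape=(412,249)).items(): print(n,np.nanmedian(P[b-2:b+3,a-2:a+3].reshape(-1,3),0))
for b in range(244,270,2): print(b,np.round(P[b,333:358:4,2]*1000))
E
python3 - <<'E'
import cv2
i=cv2.imread("pics/top.png")[190:290,270:400];cv2.imwrite("pics/c.png",cv2.resize(i,None,fx=6,fy=6,interpolation=cv2.INTER_CUBIC)[:600,:780])
E
```

```text
lid (0.5817579627037048, -0.1642078310251236) 0.09331352263689041 0.2809795461066382
pad pts 222 [ 0.45632794 -0.19046887  0.03733322] [ 0.42479419 -0.22292548  0.02841308] [ 0.51044824 -0.12606787  0.05413554]
rect ((0.4656054973602295, -0.17786931991577148), (0.08196543902158737, 0.09718727320432663), 4.720473289489746)
dist 0.11695311660694013 yaw 6.70813046730407
ink [ 0.51886671 -0.05047962  0.04896316]
tape [ 0.48910111 -0.44118528 -0.00105854]
244 [113. 135. 139. 115.   3.  -0.   1.]
246 [53. 61. 51. 51.  0.  2. -3.]
248 [-1. 53. 37. 27.  3. -3. -3.]
250 [-13.  -3.  28.  36.  -4.  -7.   0.]
252 [-1.  0. 36. 28.  1. -3. -0.]
254 [-4.  2. nan 22.  9. -5. -4.]
256 [ 4. -2. 32. 33. 40.  4. -1.]
258 [ 1.  0. 39. 35. 31. -6.  4.]
260 [  2.   1.  40.  35.  32.   0. -12.]
262 [-9.  7. 37. 39. 39. -2.  3.]
264 [-0. -1. 44. 39. 45.  3. -3.]
266 [-2.  4. 42. -2.  1. -5.  2.]
268 [-4. -4. -4.  2.  2. -1.  0.]
```

View pics/c.png

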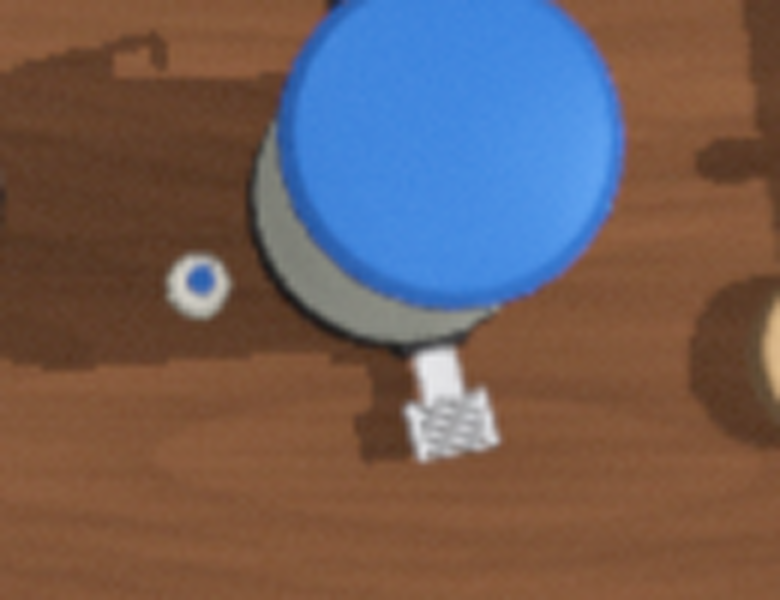

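The crop shows the pad's corners at about (405,405), (485,388), (500,440) and (420,462). That puts its centre near (452,424), which is full-image pixel (345.2,260.6). It is turned by about 12°.

```bash
python3 - <<'E'
from h import *
p=camera_params("top");K=np.array(p["K"],float);T=np.array(p["world_from_camera"])
def ray(px,z):
    n=cv2.undistortPoints(np.array([[px]],float),K,np.array([p["k1"],0,0,0.]))[0,0]
    d=T[:3,:3]@[n[0],-n[1],-1];return T[:3,3]+d*(z-T[2,3])/d[2]
cs=[ray((270+(a-2.5)/6,190+(b-2.5)/6),.038)[:2] for a,b in((405,405),(485,388),(500,440),(420,462))]
c=np.mean(cs,0);L=np.array((.5818,-.1642))
print("corners",np.round(cs,4),"c",c)
d=L-c;print("dist",np.hypot(*d),"yaw",np.degrees(np.arctan2(d[1],d[0])))
s=telemetry.observe();R=s["eef_rot"];print(np.array(R)); print("tool yaw x",np.degrees(np.arctan2(R[1][0],R[0][0])))
E
```

```text
corners [[ 0.4555 -0.1689]
 [ 0.4657 -0.2152]
 [ 0.4359 -0.2234]
 [ 0.423  -0.1773]] c [ 0.4450036  -0.19619497]
dist 0.14048819585730898 yaw 13.164132873851848
[[ 9.28726504e-01  3.70765233e-01 -4.71913923e-04]
 [ 3.70765382e-01 -9.28724223e-01  2.08527738e-03]
 [ 3.34870460e-04 -2.11162171e-03 -9.99997714e-01]]
tool yaw x 21.76282940121119
```

```bash
python3 -m creep '[[[0,0,0,0.88,-1],[0.9,-0.85,0,0,-1],[0.9,-0.85,0,0,-1],[0.9,-0.85,0,0,-1],[0.9,-0.85,0,0,-1],[0.9,-0.85,0,0,-1],[0.9,-0.85,0,0,-1],[0.9,-0.85,0,0,-1],[0.9,-0.85,0,0,-1],[0.9,-0.85,0,0,-1],[0.9,-0.85,0,0,-1],[0,0,0,0,-1]]]'
```

```text
t: 1.6
tcp_pos: [0.3852, -0.2748, 0.2308]
eef_rot: [[0.974, 0.227, -0.001], [0.227, -0.974, 0.001], [-0.0, -0.001, -1.0]]
ft_force: [0.9, -0.2, 0.7]
gripper_width: 0.0003
finger_force: 0.0
```

```bash
python3 -m creep '[[[0.5,-0.64,0.4,0,-1],[0.5,-0.64,0.8,0,-1],[0.5,-0.64,0.8,0,-1],[0.5,-0.64,0.8,0,-1],[0,0,0.8,0,-1],[0,0,0.6,0,-1],[0,0,0,0,-1]]]'; python3 - <<'E'
from h import *
i,P=cloud("wrist");np.save("wrist",P);cv2.imwrite("pics/w.png",i[...,::-1])
E
```

```text
t: 2.48
tcp_pos: [0.4179, -0.2028, 0.1249]
eef_rot: [[0.975, 0.223, -0.003], [0.223, -0.975, 0.002], [-0.002, -0.002, -1.0]]
ft_force: [0.2, -0.5, -0.3]
gripper_width: 0.0003
finger_force: 0.0
```

View pics/w.png

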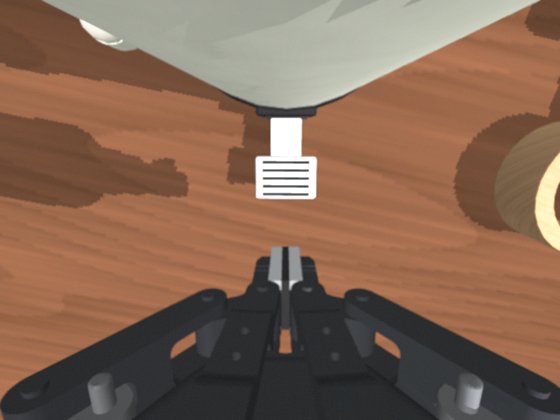

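The wrist view shows the pad at (256–316, 156–199), centre (286,178). It is square to the tool and in line with the shut fingertips.

```bash
python3 - <<'E'
from h import *
p=camera_params("wrist");K=np.array(p["K"],float);T=np.array(p["world_from_camera"])
def ray(px,z):
    n=cv2.undistortPoints(np.array([[px]],float),K,np.array([p["k1"],0,0,0.]))[0,0]
    d=T[:3,:3]@[n[0],-n[1],-1];return T[:3,3]+d*(z-T[2,3])/d[2]
s=telemetry.observe();R=np.array(s["eef_rot"]);t=np.array(s["tcp_pos"])
for q in((286,177.5),(286,156),(286,199),(256,178),(316,178)):
    w=ray(q,.038);print(w,R.T@(w-t)*1000)
w=np.load("wrist.npy")[160:196,262:312].reshape(-1,3);print(np.nanmedian(w,0))
w=np.load("wrist.npy")[95:104,270:300].reshape(-1,3);print("shell",[np.round(R.T@(a-t)*1000) for a in w[::40]])
E
```

```text
[ 0.44549433 -0.19798054  0.038     ] [27.38994094  0.83077397 87.92282718]
[ 0.46131025 -0.19432916  0.038     ] [43.62185805  0.80517108 87.90953381]
[ 0.42904673 -0.20177772  0.038     ] [10.50974285  0.85737485 87.93665149]
[ 0.43998832 -0.17577444  0.038     ] [ 26.98424718 -22.0441524   87.93874804]
[ 0.45024719 -0.22035415  0.038     ] [27.02410639 23.70071496 87.9075424 ]
[ 0.4448498  -0.19771388  0.03803354]
shell [array([ 77.,  -6., -16.]), array([ 77.,  -2., -17.]), array([ 77.,   1., -15.]), array([77., -7.,  8.]), array([77., -3.,  4.]), array([77.,  2., 11.]), array([78., -9., 44.])]
```

```bash
python3 -m creep '[[[0.4,0.02,0.3,0,-1],[0.4,0.02,0.5,0,-1],[0,0,0.6,0,-1],[0,0,0.6,0,-1],[0,0,0.6,0,-1],[0,0,0.4,0,-1],[0,0,0.2,0,-1],[0,0,0,0,-1],[0,0,0,0,-1]]]'
```

```text
t: 3.65
tcp_pos: [0.4393, -0.1997, 0.0468]
eef_rot: [[0.975, 0.224, 0.001], [0.224, -0.975, -0.001], [0.001, 0.001, -1.0]]
ft_force: [-0.8, 0.9, -0.3]
gripper_width: -0.0002
finger_force: 0.0
```

```bash
python3 -m creep '[[[0,0,0.1,0,-1],[0,0,0.1,0,-1],[0,0,0.08,0,-1],[0,0,0.06,0,-1],[0,0,0.06,0,-1],[0,0,0.06,0,-1],[0,0,0.06,0,-1],[0,0,0.06,0,-1],[0,0,0.06,0,-1],[0,0,0.06,0,-1],[0,0,0.06,0,-1],[0,0,0.06,0,-1]]]'
```

```text
t: 5.15
tcp_pos: [0.4381, -0.1996, 0.0264]
eef_rot: [[0.974, 0.225, -0.002], [0.225, -0.974, -0.0], [-0.002, -0.0, -1.0]]
ft_force: [-4.4, 1.3, 7.9]
gripper_width: 0.0
finger_force: 4.2
```

```bash
python3 -m creep '[[[0,0,0.06,0,-1],[0,0,0.06,0,-1],[0,0,0.05,0,-1],[0,0,0.04,0,-1],[0,0,0.02,0,-1],[0,0,0,0,-1]]]'; python3 - <<'E'
from h import *
i,_=cloud("scene");cv2.imwrite("pics/s2.png",i[...,::-1])
E
```

```text
t: 5.9
tcp_pos: [0.4386, -0.1994, 0.0199]
eef_rot: [[0.975, 0.224, -0.001], [0.224, -0.975, 0.0], [-0.001, -0.0, -1.0]]
ft_force: [-2.2, -0.8, 3.0]
gripper_width: -0.0001
finger_force: 1.5
```

View pics/s2.png

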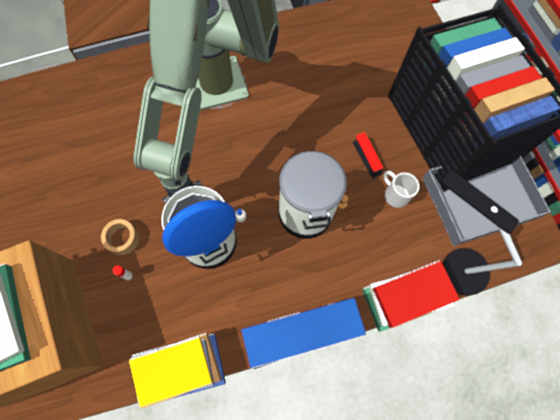

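The blue lid at about (198,228) stands well open and the grey lid is shut. The force is only 3 N, so the pedal hasn't reached its stop yet.

```bash
python3 -m creep '[[[0,0,0.03,0,-1],[0,0,0.02,0,-1],[0,0,0,0,-1]]]';python3 -m creep '[[[0,0,0.02,0,-1],[0,0,0.02,0,-1],[0,0,0,0,-1]]]'
```

```text
t: 6.32
tcp_pos: [0.4388, -0.1995, 0.0197]
eef_rot: [[0.974, 0.225, -0.001], [0.225, -0.974, 0.0], [-0.001, -0.0, -1.0]]
ft_force: [-5.2, 1.0, 10.7]
gripper_width: 0.0
finger_force: 5.9
t: 6.7
tcp_pos: [0.4388, -0.1995, 0.0195]
eef_rot: [[0.974, 0.225, -0.001], [0.225, -0.974, 0.0], [-0.001, -0.0, -1.0]]
ft_force: [-8.5, 1.0, 18.4]
gripper_width: 0.0
finger_force: 9.5
```

At the stop: force climbs with no motion. I'll hold there.

```bash
for k in 1 2; do python3 -m creep '[[[0,0,0,0,-1],[0,0,0,0,-1],[0,0,0,0,-1],[0,0,0,0,-1],[0,0,0,0,-1],[0,0,0,0,-1],[0,0,0,0,-1],[0,0,0,0,-1],[0,0,0,0,-1],[0,0,0,0,-1],[0,0,0,0,-1],[0,0,0,0,-1]]]' | egrep 't:|tcp|ft'; done; python3 -m creep '[[[0,0,0,0,-1],[0,0,0,0,-1],[0,0,0,0,-1],[0,0,0,0,-1]]]'| egrep 't:|tcp|ft'
python3 - <<'E'
from h import *
i,P=cloud("scene");cv2.imwrite("pics/s3.png",i[150:280,100:300,::-1].repeat(3,0).repeat(3,1))
E
```

```text
t: 8.2
tcp_pos: [0.4388, -0.1995, 0.0195]
eef_rot: [[0.974, 0.225, -0.001], [0.225, -0.974, 0.0], [-0.001, -0.0, -1.0]]
ft_force: [-7.6, 1.4, 18.5]
t: 9.7
tcp_pos: [0.4388, -0.1995, 0.0195]
eef_rot: [[0.974, 0.225, -0.001], [0.225, -0.974, 0.0], [-0.001, -0.0, -1.0]]
ft_force: [-8.4, 2.7, 17.9]
t: 10.2
tcp_pos: [0.4388, -0.1995, 0.0195]
eef_rot: [[0.974, 0.225, -0.001], [0.225, -0.974, 0.0], [-0.001, -0.0, -1.0]]
ft_force: [-9.3, 1.5, 18.4]
```

View pics/s3.png

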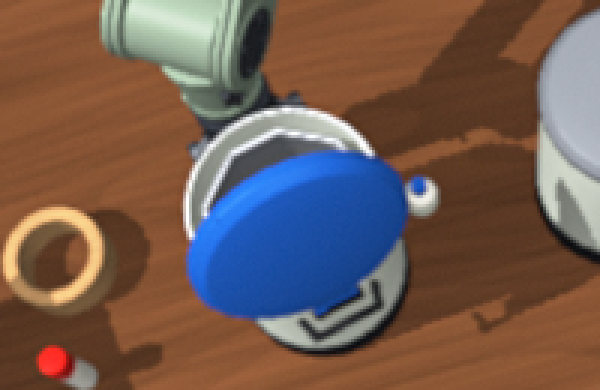

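The lid is fully open and the hand is clear of it. Now the slow release.

```bash
python3 -m creep '[[[0,0,-0.04,0,-1],[0,0,-0.04,0,-1],[0,0,-0.04,0,-1],[0,0,-0.04,0,-1],[0,0,-0.04,0,-1],[0,0,-0.04,0,-1],[0,0,-0.04,0,-1],[0,0,-0.04,0,-1],[0,0,-0.04,0,-1],[0,0,-0.04,0,-1],[0,0,-0.04,0,-1],[0,0,-0.04,0,-1]]]';  python3 -m creep '[[[0,0,-0.03,0,-1],[0,0,-0.03,0,-1],[0,0,-0.03,0,-1],[0,0,-0.03,0,-1],[0,0,-0.03,0,-1],[0,0,-0.03,0,-1]]]'
```

```text
t: 11.75
tcp_pos: [0.4394, -0.1994, 0.0302]
eef_rot: [[0.975, 0.224, 0.001], [0.224, -0.975, -0.0], [0.001, 0.0, -1.0]]
ft_force: [1.8, 1.0, 5.0]
gripper_width: 0.0003
finger_force: 2.6
t: 12.5
tcp_pos: [0.4396, -0.1994, 0.0349]
eef_rot: [[0.975, 0.224, 0.001], [0.224, -0.975, -0.0], [0.001, 0.0, -1.0]]
ft_force: [2.0, 2.3, 6.2]
gripper_width: 0.0002
finger_force: 3.4
```

```bash
python3 -m creep '[[[0,0,-0.02,0,-1],[0,0,-0.02,0,-1],[0,0,-0.02,0,-1],[0,0,-0.02,0,-1],[0,0,-0.02,0,-1],[0,0,-0.02,0,-1],[0,0,-0.02,0,-1],[0,0,-0.02,0,-1]]]';  python3 -m creep '[[[0,0,-0.02,0,-1],[0,0,-0.02,0,-1],[0,0,-0.02,0,-1],[0,0,-0.02,0,-1]]]'
```

```text
t: 13.5
tcp_pos: [0.44, -0.1993, 0.0391]
eef_rot: [[0.975, 0.224, 0.002], [0.224, -0.975, 0.0], [0.002, 0.001, -1.0]]
ft_force: [1.8, 3.9, 7.6]
gripper_width: -0.0001
finger_force: 3.8
t: 14.0
tcp_pos: [0.4378, -0.1993, 0.0397]
eef_rot: [[0.974, 0.224, -0.002], [0.224, -0.974, 0.0], [-0.002, -0.001, -1.0]]
ft_force: [-0.4, 0.6, -0.6]
gripper_width: 0.0003
finger_force: 0.0
```

Contact ended at the pad's rest height. Next I lift slowly, back off, and check.

```bash
python3 -m creep '[[[0,0,-0.04,0,-1],[0,0,-0.1,0,-1],[0,0,-0.3,0,-1],[-0.3,0,-0.6,0,-1],[-0.6,0,-0.8,0,-1],[-0.8,0,-0.8,0,-1],[-0.8,0,-0.8,0,-1],[-0.8,0,-0.5,0,-1],[-0.4,0,-0.2,0,-1],[0,0,0,0,-1],[0,0,0,0,-1]]]'; python3 - <<'E'
from h import *
i,P=cloud("scene");cv2.imwrite("pics/s4.png",i[...,::-1])
Q=np.load("scene.npy");
for q in((195,205),(312,180)): print(P[q[1],q[0]],Q[q[1],q[0]])
E
```

```text
t: 15.38
tcp_pos: [0.3489, -0.2199, 0.1434]
eef_rot: [[0.974, 0.224, -0.0], [0.224, -0.974, 0.001], [-0.0, -0.001, -1.0]]
ft_force: [0.5, 0.3, 0.2]
gripper_width: 0.0004
finger_force: 0.0
[ 0.5575018  -0.1557793   0.27587927] [ 0.55768413 -0.15573907  0.27631976]
[0.57670989 0.14703073 0.27486787] [0.57715563 0.14676613 0.27600234]
```

View pics/s4.png

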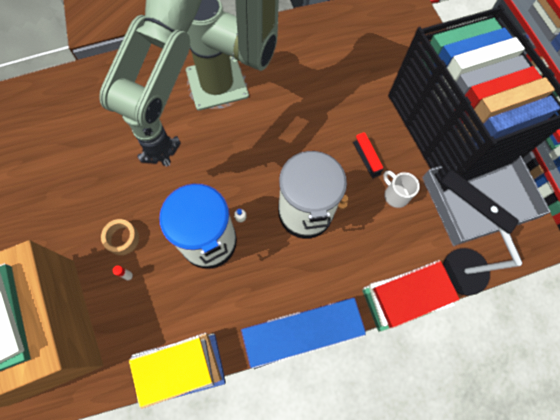

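Both lids are shut (blue at (195,215), grey at (312,180)), the hand is clear, and everything else stands where it was.

```bash
python3 -c "from station import robot;print(robot.job_done())"
```

```text
the job is handed in; nothing more can be done
None
```

The job is handed in: I pressed the blue bin's pedal to its stop, held it for over 3 s, let it rise slowly to its rest so the lid closed, and took the hand clear; nothing else was moved.

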